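# Put four vessels back on the right bench apparatus

## Task

Four things stand on the wrong bench apparatus: put the glass beaker on the magnetic stirrer, the white sample bottle on the balance, the amber dropper bottle on the cooling plate and the petri dish on the light box, each standing upright and well centred on its plate. Every plate is taken, so you may park things on the free cork mat to make room. Do not let any of the four tip over on the way.

Things in the scene. Friction and masses are not known exactly. Their poses are not given: they have to be found in the camera images.
- beaker: Open clear glass beaker, about 58 mm outside diameter, 71 mm tall, about 55 g. Origin: centre of its underside, z up. Grasp across the body.
- sample_bottle: White round sample bottle with a white screw cap, 49 mm diameter, body 86 mm high, 98 mm with the cap, about 0.1 kg. Origin: centre of its underside, z up. Grasp across the body.
- dropper_bottle: Amber glass dropper bottle with a black rubber bulb, 33 mm diameter, 94 mm tall overall; the body that can be gripped reaches 58 mm up. About 40 g. Origin: centre of its underside, z up.
- petri_dish: Shallow round white petri dish, 56 mm diameter at the grip, 60 mm over the rim, 14 mm tall, about 18 g. Origin: centre of its underside, z up. Grasp across the rim with the fingertips just above the plate.
- stirrer_plate (a point): Magnetic stirrer: grey housing with a black knob on its front and a round white ceramic plate of 90 mm diameter; the beaker belongs here. Fixed to the bench. Housing 125 (along its x) x 100 mm, plate top 32 mm above the bench, nothing on it stands higher. This point: centre of the plate's top face, 14 mm from the housing's centre; x points away from the apparatus's front, z up.
- balance_plate (a point): Balance: white housing with a display on its front part and a square bare-steel pan of 88 mm (rigid); the sample bottle belongs here. Fixed to the bench. Housing 125 (along its x) x 100 mm, plate top 32 mm above the bench, nothing on it stands higher. This point: centre of the plate's top face, 14 mm from the housing's centre; x points away from the apparatus's front, z up.
- cooler_plate (a point): Cooling plate: flat aluminium plate 94 x 98 mm with a screw at each corner and a row of bare cooling fins in front; the dropper bottle belongs here. Fixed to the bench. Housing 125 (along its x) x 100 mm, plate top 32 mm above the bench, nothing on it stands higher. This point: centre of the plate's top face, 14 mm from the housing's centre; x points away from the apparatus's front, z up.
- lightbox_plate (a point): Light box: black housing with a square white opal plate of 80 mm; the petri dish belongs here. Fixed to the bench. Housing 125 (along its x) x 100 mm, plate top 32 mm above the bench, nothing on it stands higher. This point: centre of the plate's top face, 14 mm from the housing's centre; x points away from the apparatus's front, z up.
- mat_top (a point): Round cork mat, 100 mm diameter, 5 mm thick, fixed on the bench and empty at the start. This point: centre of its top face, z up.

How it is judged:
By the outcome, as a careful person would: the job done as asked, in the order asked, and still so for the second after the job is handed in, with the robot touching nothing.
It also fails if it takes over 120 s, if anything falls off the work surface, if the arm or the gripper's body presses on something with over 40 N, if the wrist force passes 120 N, or if a joint passes its speed limit or range.

## Robot

A 6-joint arm with a two-finger parallel gripper is mounted at the origin on a cart in front of the work surface, level with it; the furniture and walls round the work are solid. World frame = base frame: x ahead of the robot, y to its left, z up, the work surface at z = 0. Lengths are in m, angles in rad, forces in N, time in s.
With the tool pointing down it reaches from about 0.3 to 0.85 m from the base axis. Payload 5.4 kg.
Tool frame: the origin (TCP) lies midway between the tips of the shut fingers; the grasp point (between the pads) lies 19 mm behind it; z points along the fingers, y is the line along which they close (so a half turn about z gives the same grasp; the last joint's range is limited). The gripper opens to 85 mm and grips with 20 to 120 N. Pads are 22 mm wide; open, the fingers measure 114 mm over their backs; the gripper's body (76 mm by 85 mm) begins 54 mm behind the grasp point. The pads swing forward as they close: fully open they stand 13 mm farther back than shut.
Start: joints at [1.029, 0.158, 1.597, -0, 1.386, -0.21], TCP at [0.187, 0.544, 0.231] pointing down, gripper open.
Joint ranges: [-2.91, 2.91], [-0.94, 2.29], [0.18, 2.7], [-1.29, 4.43], [0.17, 2.64], [-3, 3]. Speed limits (rad/s): [2.57, 2.57, 3.14, 3.14, 3.14, 3.14].

## Interface

Orientations are given as a unit quaternion [w, x, y, z].
In Python, from cell import bot, viewer, hand_in gives the robot as it stands.
- The arm moves only by the tool drive_tool, never from a script. Its argument "commands" is a list of rows, each a list of 4 numbers: the shift along the tool's x, y, z in units of 30 cm (1.0 is 30 cm), then the turn about the tool's z in units of 60 degrees (1.0 is 60 degrees). A call has 1 to 8 rows; each row is the pose to reach, as a shift and turn from the pose commanded when the call began, along the tool's axes at that moment; what a row does not reach only later rows make up. A row lasts 1/10 s, in which the tool goes at most 50 mm and 8.59 degrees, less where a joint would pass 70% of its speed; a pose out of reach is approached as far as the arm can. A call with a number of a shift or a turn outside -1 to 1 is refused whole. A call with a gripper value outside its range is refused whole. "fingers" is the opening, from -1 (shut) to 1 (fully open), set as the call begins (left out, the last holds). The fingers move at their own pace and stop on an object; "squeeze" is the grip in N (left out, the last holds). Time passes only in rows, so rows that repeat a pose let the fingers close. It gives the time, the measured TCP pose, the force, the opening and the grip force at its end, in the units of the state.
- bot.state(): the state, without advancing time (a new reading comes with each control period).
- viewer.read_camera(name): name is "side" or "top" or "wrist"; returns a dict with "pixels" (420x560x3 uint8, red, green, blue), "fovy" (degrees; the focal length in pixels is half the picture's height over the tangent of half this angle, whatever the lens; pixels are square), "cx", "cy" (the principal point, pixels), "dist_coeffs" ([k1, k2, p1, p2, k3] as OpenCV has them; the pictures are not rectified), "camera_from_world" (4x4, takes a point from world to camera coordinates); the wrist camera has in their place "hand_eye" (4x4, takes a point from camera to tool coordinates, whose origin is the TCP and whose axes are the flange's). Camera axes: x right, y down, z forward; pixel columns grow to the right and rows downward; lengths in m; the calibration is good to about 2 mm. A picture is of the moment at which its call begins: read the wrist's pose just before it. There is no depth.
- hand_in(): hands the job in; it is judged then, once.
The state is a dict: "time": time; "q": joint angles; "qvel": joint speeds; "joint_torque": joint torques, N m; "eef_pos": TCP position; "tool_rot": TCP orientation; "contact_force": force on the tool from outside, world axes, zero at the start; "moment": the same for the moment, N m; "finger_gap": finger opening in m; "finger_force": force on a finger pad.
Only numpy, scipy, OpenCV 4.12 (cv2) and the standard library are available. Lean on these libraries where they do the work, as an engineer would, in place of code of your own. Each camera call takes 0.05 s, during which the arm holds its last target. There are 200 camera calls.

## Working session

There is one attempt and no reset: what is moved stays moved. The work goes in short steps, Python scripts to look and compute and a tool call to move; the robot and the scene stay as the last step left them, time stands still between calls to the robot, and variables do not carry over. Pictures are saved under pics/ and viewed, at most 14 in all, crops included, and the job is handed in when it is done.

Besides the shell and the picture viewer there is one more tool, called after "Emit:" by a JSON object that holds its "method" and its "body", one argument or row to a line. drive_tool: Moves the arm, as the interface text tells. Shifts and turns lie within -1 to 1; 1 stands for 30 cm of shift or 60 degrees of turn. Its arguments: {"type":"object","properties":{"commands":{"type":"array","items":{"type":"array","items":{"type":"number"}}},"fingers":{"type":"number"},"squeeze":{"type":"number"}},"required":["commands"]}

```bash
mkdir -p pics; ls; python3 - <<'E'
from cell import bot, viewer
import cv2, numpy as np
print(bot.state())
for n in ("side","top"):
    c=viewer.read_camera(n); p=c.pop("pixels"); cv2.imwrite(f"pics/{n}0.png",p[:,:,::-1]); print(n,c)
E
```

```text
pics
{'time': 0.0, 'q': array([ 1.02886290e+00,  1.59086560e-01,  1.59825675e+00, -1.79621989e-07,
        1.38620842e+00, -2.10127474e-01]), 'qvel': array([ 1.02227829e-04, -2.36379582e-06,  5.57678583e-04, -9.79884574e-04,
       -2.25898322e-03, -1.43908658e-04]), 'joint_torque': array([ 1.59568531e-04, -3.96005559e+01, -3.31426692e+01, -2.76463079e-04,
        8.52918980e-03, -6.14445348e-07]), 'eef_pos': array([0.1870175 , 0.54308626, 0.23028356]), 'tool_rot': array([-3.59633173e-04,  1.65142883e-01,  9.86269166e-01, -9.11125700e-04]), 'contact_force': array([ 0.50979677, -0.12367469,  0.40431936]), 'moment': array([-0.04966032, -0.03371802,  0.02041038]), 'finger_force': 0.0, 'finger_gap': 0.0857395419535028}
side {'fovy': 42.54668737665552, 'cx': 276.4692499817943, 'cy': 209.92032209340042, 'dist_coeffs': array([-0.01320477,  0.        ,  0.        ,  0.        ,  0.        ]), 'camera_from_world': array([[ 0.99914477, -0.03942355, -0.01247035, -0.50691194],
       [-0.03093282, -0.5125192 , -0.85811842,  0.08109328],
       [ 0.02743878,  0.85777028, -0.51330036,  1.16391639],
       [ 0.        ,  0.        ,  0.        ,  1.        ]])}
top {'fovy': 46.161213343945114, 'cx': 281.34242800859283, 'cy': 212.0857911144208, 'dist_coeffs': array([-0.03262007,  0.        ,  0.        ,  0.        ,  0.        ]), 'camera_from_world': array([[-0.02513244, -0.99944773,  0.02173927,  0.01635965],
       [-0.99605856,  0.023185  , -0.08561426,  0.51016256],
       [ 0.08506295, -0.02380528, -0.99609116,  1.24725457],
       [ 0.        ,  0.        ,  0.        ,  1.        ]])}
```

View pics/side0.png

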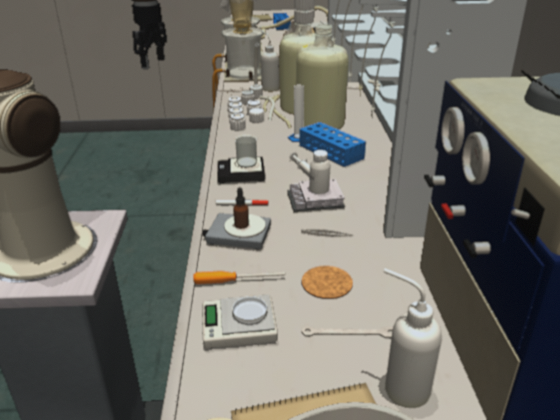

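View pics/top0.png

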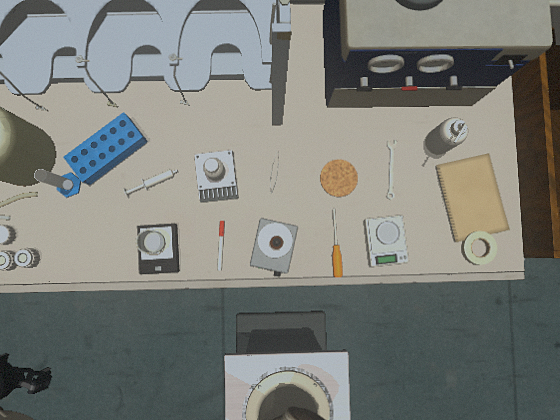

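The side view shows the beaker on the light box (246,155), the bottle on the cooler (320,175), the dropper on the stirrer (241,212) and the petri dish on the balance (250,310), with the mat at (327,282). In the top view those are (155,243), (214,170), (276,242), (388,232) and (339,178).

```bash
cat > h.py <<'E'
import cv2, numpy as np
from scipy.spatial.transform import Rotation as R
from cell import bot, viewer
def cam(n):
    s=bot.state(); c=viewer.read_camera(n); p=c["pixels"]
    f=p.shape[0]/2/np.tan(np.radians(c["fovy"])/2)
    K=np.array([[f,0,c["cx"]],[0,f,c["cy"]],[0,0,1]])
    if n=="wrist":
        q=s["tool_rot"]; T=np.eye(4); T[:3,:3]=R.from_quat([q[1],q[2],q[3],q[0]]).as_matrix(); T[:3,3]=s["eef_pos"]
        W=T@c["hand_eye"]
    else: W=np.linalg.inv(c["camera_from_world"])
    return dict(img=p[:,:,::-1].copy(),K=K,d=c["dist_coeffs"],W=W)
def rays(c,uv):
    u=cv2.undistortPoints(np.array(uv,float).reshape(-1,1,2),c["K"],c["d"]).reshape(-1,2)
    d=np.c_[u,np.ones(len(u))]@c["W"][:3,:3].T
    return c["W"][:3,3],d
def plane(c,uv,z):
    o,d=rays(c,uv); return o+d*((z-o[2])/d[:,2])[:,None]
def tri(c1,p1,c2,p2):
    o1,d1=rays(c1,[p1]);o2,d2=rays(c2,[p2]);d1=d1[0];d2=d2[0]
    t,*_=np.linalg.lstsq(np.c_[d1,-d2],o2-o1,rcond=None)
    a=o1+t[0]*d1;b=o2+t[1]*d2
    return (a+b)/2,np.linalg.norm(a-b)
def proj(c,P):
    M=np.linalg.inv(c["W"]); return cv2.projectPoints(np.array(P,float).reshape(-1,3),cv2.Rodrigues(M[:3,:3])[0],M[:3,3],c["K"],c["d"])[0].reshape(-1,2)
E
python3 - <<'E'
from h import *
t=cam("top"); s=cam("side")
for n,a,b in [("beaker rim",(151,240),(246,142)),("bottle cap",(214,165),(320,156)),("dropper tip",(277,243),(240,192)),("petri",(388,232),(250,310)),("mat",(339,178),(327,282)),]:
    print(n,*[np.round(x,4) for x in tri(t,a,s,b)])
a=cv2.resize(t["img"][140:280,120:420],None,fx=2.6,fy=2.6,interpolation=cv2.INTER_CUBIC); cv2.imwrite("pics/topz.png",a)
a=cv2.resize(s["img"][130:350,190:370],None,fx=2.7,fy=2.7,interpolation=cv2.INTER_CUBIC); cv2.imwrite("pics/sidez.png",a)
E
```

```text
beaker rim [0.443  0.3215 0.0928] 0.0024
bottle cap [0.6178 0.1643 0.121 ] 0.0013
dropper tip [0.4309 0.0184 0.1117] 0.0035
petri [ 0.4517 -0.2666  0.0365] 0.0002
mat [ 5.996e-01 -1.513e-01 -5.000e-04] 0.0007
```

View pics/topz.png

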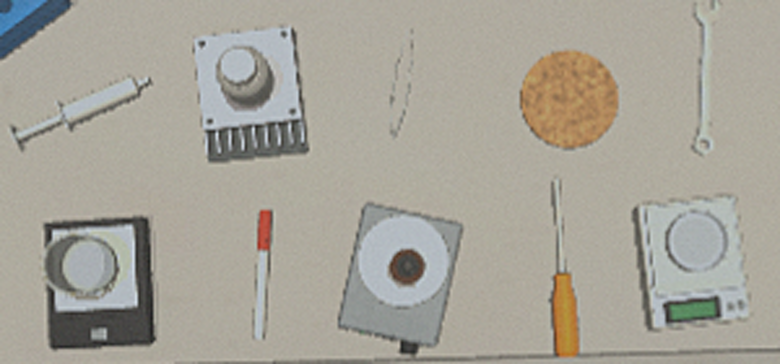

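View pics/sidez.png

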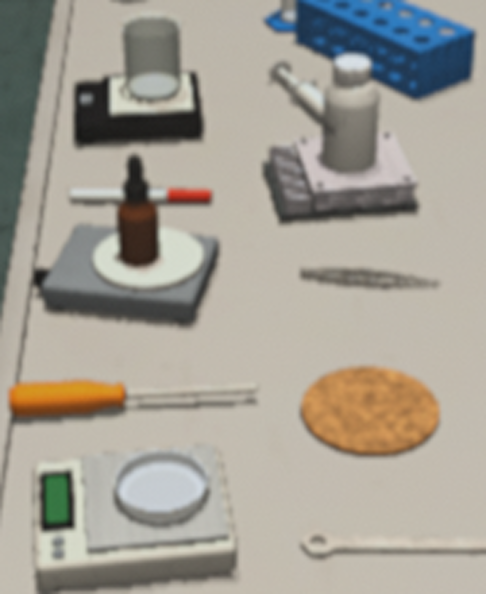

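The crops sharpen the layout: the petri dish and the dropper stand off-centre on their plates. The plate corners are readable in the top crop, for example cooler (196,32), (295,25), (303,120), (207,130).

```bash
cat > plates.py <<'E'
from h import *
t=cam("top")
def up(l): return (np.array(l,float)+.5)/2.6-.5+[120,140]
H=dict(light=[(46,222),(148,217),(154,342),(51,347)],cool=[(195,33),(296,27),(303,150),(208,160)],stir=[(366,205),(463,224),(434,346),(340,328)],bal=[(638,205),(737,196),(748,318),(654,330)])
for n,l in H.items():
    P=plane(t,up(l),.032 if n!="cool" else .03); c=P.mean(0)
    x=(P[0]+P[1]-P[2]-P[3])/2; L=np.linalg.norm(x); w=np.linalg.norm((P[0]-P[1]+P[3]-P[2])/2)
    print(n,"plate",np.round(c+x/L*.014,4)[:2],"len",L.round(4),w.round(4),"yaw",np.degrees(np.arctan2(x[1],x[0])).round(1))
hsv=cv2.cvtColor(t["img"],cv2.COLOR_BGR2HSV)
def blob(m,c,r=35):
    M=np.zeros(m.shape,np.uint8); y,x=c; M[x-r:x+r,y-r:y+r]=m[x-r:x+r,y-r:y+r]*255
    k=max(cv2.findContours(M,0,1)[0],key=cv2.contourArea); return cv2.fitEllipse(k),cv2.contourArea(k)
e=blob(((hsv[...,1]>110)&(hsv[...,0]<25)),(339,178)); print("mat",e,plane(t,[e[0][0]],.005))
print("clicks: stir disc",plane(t,up([(402,258)]),.032),"petri rim",plane(t,up([(697,241)]),.046),"beaker rim",plane(t,up([(89,266),(80,266)]),.05))
print("light opal",plane(t,up([(55,228),(134,226),(138,308),(57,312)]),.032).mean(0))
E
python3 plates.py
```

```text
light plate [0.4394 0.319 ] len 0.1216 0.0997 yaw 2.2
cool plate [0.6228 0.1705] len 0.1253 0.097 yaw 3.8
stir plate [0.438 0.022] len 0.1224 0.095 yaw -14.0
bal plate [ 0.4444 -0.2625] len 0.1219 0.0964 yaw 3.9
mat (((338.342529296875, 177.61058044433594), (35.35770034790039, 35.79425811767578), 109.23856353759766), 992.0) [[ 0.5994237  -0.14876417  0.005     ]]
clicks: stir disc [[0.44150664 0.02385176 0.032     ]] petri rim [[ 0.45048134 -0.26363068  0.046     ]] beaker rim [[0.44047753 0.32459565 0.05      ]
 [0.44068077 0.33322496 0.05      ]]
light opal [0.43853997 0.32204217 0.032     ]
```

```bash
cat > go.py <<'E'
import sys
from h import *
# usage: go.py x y z [yaw_deg of tool y-axis relative change]  -> rows units from current pose
s=bot.state(); q=s["tool_rot"]; M=R.from_quat([q[1],q[2],q[3],q[0]]).as_matrix()
p=np.array(list(map(float,sys.argv[1:4])))
print("pos",s["eef_pos"].round(4),"t",round(s["time"],1),"F",s["contact_force"].round(1),"gap",round(s["finger_gap"],4))
print("yaxis",M[:,1].round(3),"z",M[:,2].round(3),"units",((p-s["eef_pos"])@M/.3).round(4),"dist",np.linalg.norm(p-s["eef_pos"]).round(3))
E
python3 go.py .4405 .322 .23; python3 -c "
from cell import viewer
print(viewer.read_camera('wrist')['hand_eye'].round(3))"
```

```text
pos [0.1872 0.5434 0.2308] t 0.2 F [0.1 0.1 0.2] gap 0.0857
yaxis [ 0.326  0.945 -0.001] z [-0.    -0.001 -1.   ] units [-1.0388 -0.4227  0.0029] dist 0.336
[[-0.    -0.953 -0.302  0.077]
 [ 1.    -0.    -0.     0.   ]
 [ 0.    -0.302  0.953 -0.143]
 [ 0.     0.     0.     1.   ]]
```

Emit:
{"method": "drive_tool", "body": {
  "commands": [
    [-1,-0.42,0,0],
    [-1,-0.42,0,0],
    [-1,-0.42,0,0],
    [-1,-0.42,0,0],
    [-1,-0.42,0,0],
    [-1,-0.42,0,0],
    [-1,-0.42,0,0],
    [-1,-0.42,0,0]
  ],
  "fingers": 1,
  "squeeze": 25
}}

```text
time: 1.1
eef_pos: [0.4322, 0.3244, 0.2313]
tool_rot: [0.0, 0.167, 0.986, -0.0]
contact_force: [-1.4, -0.7, 0.7]
finger_gap: 0.0857
finger_force: 0.0
```

```bash
cat > look.py <<'E'
import sys
from h import *
c=cam("wrist"); cv2.imwrite(f"pics/{sys.argv[1]}.png",c["img"])
np.save(f"pics/{sys.argv[1]}.npy",c,allow_pickle=True)
E
python3 look.py w1; python3 go.py .4405 .322 .23
```

```text
pos [0.4308 0.3258 0.2312] t 1.1 F [-0.5  0.6  0.6] gap 0.0852
yaxis [ 0.329  0.944 -0.   ] z [-0.  0. -1.] units [-0.0348 -0.0012  0.004 ] dist 0.011
```

View pics/w1.png

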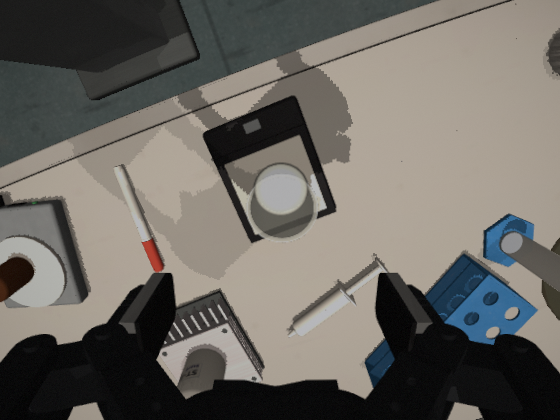

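The wrist view shows the beaker's base ellipse near (281,188) and its rim near (283,204). The light box housing corners are near (204,134), (297,97), (335,210) and (252,242).

```bash
python3 - <<'E'
from h import *
c=np.load("pics/w1.npy",allow_pickle=True).item()
print("base",plane(c,[(281,188)],.034),"rim",plane(c,[(283,204)],.103))
P=plane(c,[(204,134),(297,97),(335,210),(252,242)],.032); P=P[[3,2,1,0]]
x=(P[0]+P[1]-P[2]-P[3])/2;L=np.linalg.norm(x);print("light plate",P.mean(0)+x/L*.014,L,np.linalg.norm(P[0]-P[1]),np.degrees(np.arctan2(x[1],x[0])))
t=cam("top");
for z in (.1,.103): print(plane(t,[(151.2,242.5)],z))
E
```

```text
base [[0.4416523  0.32745347 0.034     ]] rim [[0.43808701 0.32927353 0.103     ]]
light plate [0.43921383 0.32444408 0.032     ] 0.1194409515822339 0.09289865257643362 1.5675977266407748
[[0.43789689 0.31936402 0.1       ]]
[[0.43780725 0.31864255 0.103     ]]
```

```bash
python3 go.py .440 .3265 .052
```

```text
pos [0.4298 0.3267 0.2312] t 1.2 F [ 0.2 -0.2  0.1] gap 0.0855
yaxis [0.327 0.945 0.   ] z [-0.001  0.    -1.   ] units [-0.0327  0.0105  0.5972] dist 0.179
```

Emit:
{"method": "drive_tool", "body": {
  "commands": [
    [-0.033,0.01,0.1,0],
    [-0.033,0.01,0.25,0],
    [-0.033,0.01,0.38,0],
    [-0.033,0.01,0.48,0],
    [-0.033,0.01,0.56,0],
    [-0.033,0.01,0.597,0],
    [-0.033,0.01,0.597,0],
    [-0.033,0.01,0.597,0]
  ]
}}

```text
time: 2.0
eef_pos: [0.4407, 0.3273, 0.0534]
tool_rot: [0.001, 0.165, 0.986, 0.001]
contact_force: [-0.8, 0.5, 0.8]
finger_gap: 0.0854
finger_force: 0.0
```

Emit:
{"method": "drive_tool", "body": {
  "commands": [
    [0,0,0,0],
    [0,0,0,0],
    [0,0,0,0],
    [0,0,0,0],
    [0,0,0,0],
    [0,0,0,0],
    [0,0,0,0],
    [0,0,0,0]
  ],
  "fingers": -1,
  "squeeze": 20
}}

```text
time: 2.8
eef_pos: [0.4412, 0.3269, 0.0539]
tool_rot: [0.001, 0.165, 0.986, 0.001]
contact_force: [-1.5, -0.4, 7.2]
finger_gap: 0.0569
finger_force: 20.7
```

Emit:
{"method": "drive_tool", "body": {
  "commands": [
    [0,0,-0.03,0],
    [0,0,-0.08,0],
    [0,0,-0.18,0],
    [0,0,-0.3,0],
    [0,0,-0.42,0],
    [0,0,-0.54,0],
    [0,0,-0.6,0],
    [0,0,-0.6,0]
  ]
}}

```text
time: 3.6
eef_pos: [0.4422, 0.3273, 0.2372]
tool_rot: [0.004, 0.165, 0.986, 0.002]
contact_force: [-0.6, 0.5, 0.1]
finger_gap: 0.0571
finger_force: 21.6
```

```bash
python3 go.py .599 -.149 .23; python3 look.py w2
python3 - <<'E'
from h import *
c=np.load("pics/w2.npy",allow_pickle=True).item()
g=cv2.cvtColor(c["img"],cv2.COLOR_BGR2GRAY)
print(proj(c,[[.439,.3225,.032]]))
E
```

```text
pos [0.4422 0.3273 0.2372] t 3.6 F [-0.6  0.5  0.1] gap 0.0571
yaxis [0.326 0.945 0.006] z [ 0.008  0.004 -1.   ] units [-1.011  -1.331   0.0224] dist 0.501
[[268.18290653 176.03870112]]
```

View pics/w2.png

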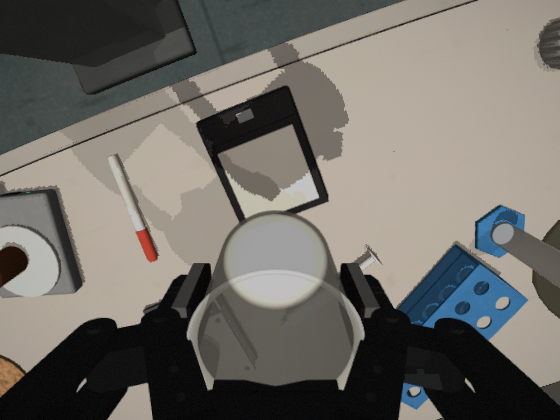

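The beaker is held upright. The opal plate corners show at about (215,150), (295,124) and (322,195), which agrees with my estimate of its centre.

Emit:
{"method": "drive_tool", "body": {
  "commands": [
    [-0.08,-0.1,0,0],
    [-0.18,-0.23,0,0],
    [-0.28,-0.37,0,0],
    [-0.38,-0.5,0,0],
    [-0.46,-0.61,0,0],
    [-0.505,-0.665,0,0],
    [-0.505,-0.665,0,0]
  ]
}}

```text
time: 4.35
eef_pos: [0.5181, 0.0858, 0.2303]
tool_rot: [-0.002, 0.167, 0.986, -0.001]
contact_force: [-0.3, -0.5, -1.3]
finger_gap: 0.0567
finger_force: 21.7
```

Emit:
{"method": "drive_tool", "body": {
  "commands": [
    [-0.08,-0.1,0,0],
    [-0.18,-0.23,0,0],
    [-0.28,-0.37,0,0],
    [-0.38,-0.5,0,0],
    [-0.46,-0.61,0,0],
    [-0.505,-0.665,0,0],
    [-0.505,-0.665,0,0]
  ]
}}

```text
time: 5.05
eef_pos: [0.5965, -0.1509, 0.2303]
tool_rot: [-0.001, 0.166, 0.986, 0.0]
contact_force: [-0.8, 0.6, -0.7]
finger_gap: 0.0568
finger_force: 21.7
```

```bash
python3 go.py .599 -.1495 .028
```

```text
pos [ 0.5965 -0.1509  0.2303] t 5.0 F [-0.8  0.6 -0.7] gap 0.0568
yaxis [0.328 0.945 0.   ] z [-0.002  0.001 -1.   ] units [-0.008   0.0072  0.6744] dist 0.202
```

Emit:
{"method": "drive_tool", "body": {
  "commands": [
    [-0.008,0.007,0.12,0],
    [-0.008,0.007,0.26,0],
    [-0.008,0.007,0.4,0],
    [-0.008,0.007,0.52,0],
    [-0.008,0.007,0.6,0],
    [-0.008,0.007,0.64,0],
    [-0.008,0.007,0.66,0],
    [-0.008,0.007,0.665,0]
  ]
}}

```text
time: 5.85
eef_pos: [0.5999, -0.1476, 0.0329]
tool_rot: [0.0, 0.165, 0.986, 0.0]
contact_force: [0.2, 0.2, -0.0]
finger_gap: 0.0566
finger_force: 21.7
```

Emit:
{"method": "drive_tool", "body": {
  "commands": [
    [0,0,0.003,0],
    [0,0,0.006,0],
    [0,0,0.009,0],
    [0,0,0.012,0],
    [0,0,0.012,0]
  ]
}}

```text
time: 6.35
eef_pos: [0.5997, -0.1484, 0.0292]
tool_rot: [0.0, 0.165, 0.986, -0.0]
contact_force: [0.4, 0.4, -0.1]
finger_gap: 0.0567
finger_force: 21.7
```

Emit:
{"method": "drive_tool", "body": {
  "commands": [
    [0,0,0.003,0],
    [0,0,0.006,0],
    [0,0,0.009,0],
    [0,0,0.009,0]
  ]
}}

```text
time: 6.75
eef_pos: [0.6, -0.1485, 0.027]
tool_rot: [0.0, 0.165, 0.986, -0.0]
contact_force: [-1.2, 0.5, 4.9]
finger_gap: 0.0567
finger_force: 21.8
```

Emit:
{"method": "drive_tool", "body": {
  "commands": [
    [0,0,0,0],
    [0,0,0,0],
    [0,0,0,0],
    [0,0,0,0],
    [0,0,0,0],
    [0,0,0,0]
  ],
  "fingers": 1
}}

```text
time: 7.35
eef_pos: [0.5997, -0.1484, 0.0264]
tool_rot: [-0.0, 0.165, 0.986, 0.0]
contact_force: [0.4, -0.5, -0.4]
finger_gap: 0.0851
finger_force: 0.0
```

Emit:
{"method": "drive_tool", "body": {
  "commands": [
    [0,0,-0.05,0],
    [0,0,-0.15,0],
    [0,0,-0.3,0],
    [0,0,-0.45,0],
    [0,0,-0.6,0],
    [0,0,-0.67,0],
    [0,0,-0.67,0]
  ]
}}

```text
time: 8.05
eef_pos: [0.6021, -0.1494, 0.2339]
tool_rot: [0.005, 0.165, 0.986, -0.001]
contact_force: [0.8, -0.6, -0.3]
finger_gap: 0.0854
finger_force: 0.0
```

```bash
python3 go.py .45 -.265 .23
```

```text
pos [ 0.6021 -0.1494  0.2339] t 8.1 F [ 0.8 -0.6 -0.3] gap 0.0854
yaxis [ 0.326  0.945 -0.001] z [ 0.009 -0.004 -1.   ] units [ 0.3541 -0.5294  0.0098] dist 0.191
```

Emit:
{"method": "drive_tool", "body": {
  "commands": [
    [0.1,-0.14,0,0],
    [0.2,-0.28,0,0],
    [0.28,-0.42,0,0],
    [0.34,-0.5,0,0],
    [0.354,-0.53,0,0],
    [0.354,-0.53,0,0],
    [0.354,-0.53,0,0],
    [0.354,-0.53,0,0]
  ]
}}

```text
time: 8.85
eef_pos: [0.4483, -0.2632, 0.2271]
tool_rot: [-0.0, 0.164, 0.986, 0.0]
contact_force: [0.3, -0.7, 0.4]
finger_gap: 0.0855
finger_force: 0.0
```

```bash
python3 look.py w3; python3 go.py .45 -.265 .23
```

```text
pos [ 0.4483 -0.2632  0.2272] t 8.9 F [ 0.4 -0.1 -0.3] gap 0.0853
yaxis [0.324 0.946 0.   ] z [-0.  0. -1.] units [-0.0072 -0.0039 -0.0094] dist 0.004
```

View pics/w3.png

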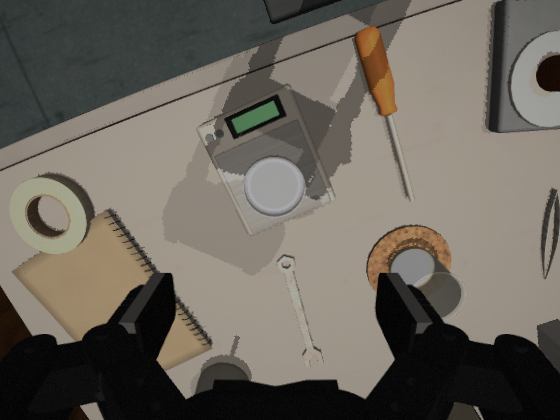

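The balance shows the dish at (274,186) and housing corners near (197,124), (289,88), (333,203) and (249,235). The beaker stands upright on the mat, its base at (413,268).

```bash
python3 - <<'E'
from h import *
c=np.load("pics/w3.npy",allow_pickle=True).item()
hsv=cv2.cvtColor(c["img"],cv2.COLOR_BGR2HSV).astype(int)
print(hsv[186,274],hsv[220,255],hsv[186,235],hsv[186,300])
b=c["img"].astype(int); d=b[...,0]-b[...,2]
m=np.zeros(d.shape,np.uint8); m[145:225,235:315]=((d>8)[145:225,235:315])*255
m=cv2.morphologyEx(m,cv2.MORPH_OPEN,np.ones((3,3)))
k=max(cv2.findContours(m,0,1)[0],key=cv2.contourArea); e=cv2.fitEllipse(cv2.convexHull(k)); print(e,plane(c,[e[0]],.046),plane(c,[e[0]],.04))
P=plane(c,[(197,124),(289,88),(333,203),(249,235)],.032)[[3,2,1,0]]
x=(P[0]+P[1]-P[2]-P[3])/2;L=np.linalg.norm(x);print("bal plate",P.mean(0)+x/L*.014,L,np.linalg.norm(P[0]-P[1]),np.degrees(np.arctan2(x[1],x[0])))
print("beaker base",plane(c,[(413,268)],.005))
o=plane(c,[(515,0),(490,131),(549,78)],.032);print(o)
E
```

```text
[  0   2 157] [ 18  22 150] [ 18  22 152] [120   3 166]Traceback (most recent call last):
  File "<stdin>", line 8, in <module>
ValueError: max() iterable argument is empty
```

```bash
python3 - <<'E'
from h import *
c=np.load("pics/w3.npy",allow_pickle=True).item()
hsv=cv2.cvtColor(c["img"],cv2.COLOR_BGR2HSV).astype(int)
d=(hsv[...,1]<12)&(hsv[...,2]>110)
m=np.zeros(d.shape,np.uint8); m[145:228,235:315]=(d[145:228,235:315])*255
m=cv2.morphologyEx(m,cv2.MORPH_OPEN,np.ones((3,3)))
k=max(cv2.findContours(m,0,1)[0],key=cv2.contourArea); e=cv2.fitEllipse(cv2.convexHull(k)); print(e,plane(c,[e[0]],.046),plane(c,[e[0]],.04))
P=plane(c,[(197,124),(289,88),(333,203),(249,235)],.032)[[3,2,1,0]]
x=(P[0]+P[1]-P[2]-P[3])/2;L=np.linalg.norm(x);print("bal plate",P.mean(0)+x/L*.014,L,np.linalg.norm(P[0]-P[1]),np.degrees(np.arctan2(x[1],x[0])))
print("beaker base",plane(c,[(413,268)],.005))
E
python3 go.py .451 -.265 .04
```

```text
((273.9241027832031, 185.26556396484375), (56.466835021972656, 61.95183563232422), 93.67039489746094) [[ 0.44898747 -0.26425101  0.046     ]] [[ 0.45034688 -0.26473866  0.04      ]]
bal plate [ 0.44510539 -0.26393635  0.032     ] 0.12048658334428936 0.09208645014030398 3.5917517250398903
beaker base [[ 0.60452024 -0.14603403  0.005     ]]
pos [ 0.4483 -0.2632  0.2272] t 8.9 F [ 0.4 -0.1 -0.3] gap 0.0853
yaxis [0.324 0.946 0.   ] z [-0.  0. -1.] units [-0.0105 -0.0031  0.6239] dist 0.187
```

Emit:
{"method": "drive_tool", "body": {
  "commands": [
    [-0.006,-0.003,0.12,0],
    [-0.006,-0.003,0.26,0],
    [-0.006,-0.003,0.4,0],
    [-0.006,-0.003,0.52,0],
    [-0.006,-0.003,0.58,0],
    [-0.006,-0.003,0.62,0],
    [-0.006,-0.003,0.65,0],
    [-0.006,-0.003,0.65,0]
  ]
}}

```text
time: 9.7
eef_pos: [0.449, -0.2651, 0.0319]
tool_rot: [-0.0, 0.165, 0.986, 0.0]
contact_force: [-0.1, 0.0, 0.2]
finger_gap: 0.0854
finger_force: 0.0
```

Emit:
{"method": "drive_tool", "body": {
  "commands": [
    [0,0,0.007,0],
    [0,0,0.007,0],
    [0,0,0.007,0]
  ]
}}

```text
time: 10.0
eef_pos: [0.4495, -0.266, 0.0312]
tool_rot: [0.001, 0.165, 0.986, -0.0]
contact_force: [0.4, -0.0, 0.1]
finger_gap: 0.0857
finger_force: 0.0
```

Emit:
{"method": "drive_tool", "body": {
  "commands": [
    [0,0,0,0],
    [0,0,0,0],
    [0,0,0,0],
    [0,0,0,0],
    [0,0,0,0],
    [0,0,0,0]
  ],
  "fingers": -1
}}

```text
time: 10.6
eef_pos: [0.4491, -0.2657, 0.0309]
tool_rot: [0.0, 0.165, 0.986, -0.0]
contact_force: [-1.5, 1.0, 5.7]
finger_gap: 0.0541
finger_force: 21.0
```

Emit:
{"method": "drive_tool", "body": {
  "commands": [
    [0,0,-0.03,0],
    [0,0,-0.08,0],
    [0,0,-0.18,0],
    [0,0,-0.3,0],
    [0,0,-0.42,0],
    [0,0,-0.54,0],
    [0,0,-0.65,0],
    [0,0,-0.65,0]
  ]
}}

```text
time: 11.4
eef_pos: [0.4512, -0.2676, 0.2315]
tool_rot: [0.005, 0.165, 0.986, -0.003]
contact_force: [0.2, 0.6, -0.2]
finger_gap: 0.0543
finger_force: 21.4
```

```bash
python3 look.py w4; python3 go.py .4385 .3235 .23
```

```text
pos [ 0.4501 -0.2667  0.2285] t 11.4 F [-0.8  0.7 -0.1] gap 0.0541
yaxis [ 0.326  0.945 -0.003] z [ 0.005 -0.004 -1.   ] units [ 0.6773  1.8473 -0.0138] dist 0.59
```

View pics/w4.png

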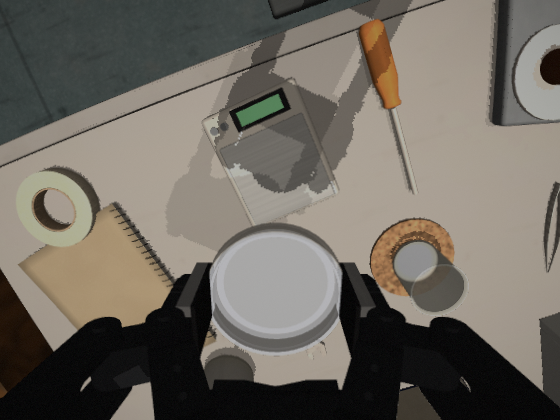

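The dish is held level, at (276,285). The cleared pan confirms the balance centre.

Emit:
{"method": "drive_tool", "body": {
  "commands": [
    [0.03,0.09,0,0],
    [0.08,0.22,0,0],
    [0.135,0.37,0,0],
    [0.19,0.52,0,0],
    [0.245,0.67,0,0],
    [0.295,0.81,0,0],
    [0.33,0.9,0,0],
    [0.339,0.924,0,0]
  ]
}}

```text
time: 12.25
eef_pos: [0.4418, 0.0323, 0.2239]
tool_rot: [-0.001, 0.163, 0.987, 0.0]
contact_force: [-0.1, -0.0, -0.6]
finger_gap: 0.0541
finger_force: 21.4
```

Emit:
{"method": "drive_tool", "body": {
  "commands": [
    [0.03,0.09,0,0],
    [0.08,0.22,0,0],
    [0.135,0.37,0,0],
    [0.19,0.52,0,0],
    [0.245,0.67,0,0],
    [0.295,0.81,0,0],
    [0.33,0.9,0,0],
    [0.339,0.924,0,0]
  ]
}}

```text
time: 13.05
eef_pos: [0.4367, 0.3264, 0.224]
tool_rot: [-0.001, 0.164, 0.986, -0.0]
contact_force: [-0.2, -0.7, 0.4]
finger_gap: 0.0545
finger_force: 21.4
```

Emit:
{"method": "drive_tool", "body": {
  "commands": [
    [0,0,0,0],
    [0,0,0,0],
    [0,0,0,0]
  ]
}}

```text
time: 13.35
eef_pos: [0.4376, 0.3234, 0.2251]
tool_rot: [-0.0, 0.166, 0.986, -0.0]
contact_force: [-0.2, -0.2, -0.3]
finger_gap: 0.0544
finger_force: 21.4
```

```bash
python3 look.py w5; python3 go.py .4385 .3235 .033; python3 - <<'E'
from h import *
c=np.load("pics/w5.npy",allow_pickle=True).item()
g=cv2.cvtColor(c["img"],cv2.COLOR_BGR2GRAY)
cv2.imwrite("pics/w5c.png",cv2.resize(c["img"][60:330,160:400],None,fx=2,fy=2))
E
```

```text
pos [0.4376 0.3235 0.2252] t 13.4 F [-0.1 -0.9 -0.7] gap 0.0543
yaxis [ 0.328  0.945 -0.   ] z [-0. -0. -1.] units [-0.0028  0.0012  0.6408] dist 0.192
```

View pics/w5c.png

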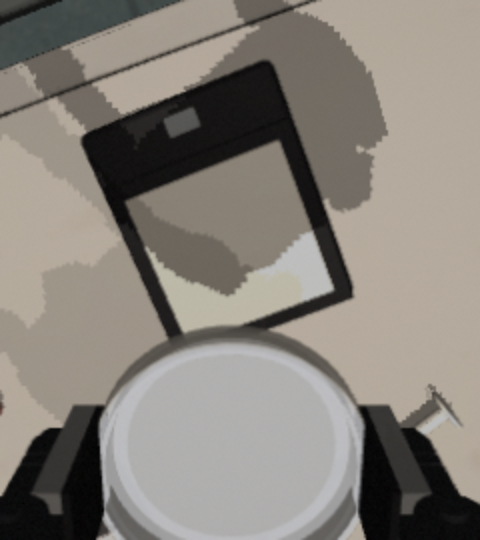

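The opal plate corners in the crop are (125,200), (283,140) and (335,292); the fourth is hidden by the dish.

```bash
python3 - <<'E'
from h import *
c=np.load("pics/w5.npy",allow_pickle=True).item()
P=plane(c,np.array([(125,200),(283,140),(335,292)])/2+[160,60],.032)
print(P,(P[0]+P[2])/2,np.linalg.norm(P[0]-P[1]),np.linalg.norm(P[1]-P[2]))
E
```

```text
[[0.40095916 0.28243443 0.032     ]
 [0.39893308 0.36317455 0.032     ]
 [0.4786625  0.36484241 0.032     ]] [0.43981083 0.32363842 0.032     ] 0.08076553833142416 0.07974685763386861
```

Emit:
{"method": "drive_tool", "body": {
  "commands": [
    [-0.004,0.002,0.1,0],
    [-0.004,0.002,0.24,0],
    [-0.004,0.002,0.38,0],
    [-0.004,0.002,0.5,0],
    [-0.004,0.002,0.58,0],
    [-0.004,0.002,0.62,0],
    [-0.004,0.002,0.635,0],
    [-0.004,0.002,0.64,0]
  ]
}}

```text
time: 14.2
eef_pos: [0.4394, 0.3251, 0.0341]
tool_rot: [0.001, 0.165, 0.986, 0.0]
contact_force: [0.1, 0.1, -0.0]
finger_gap: 0.0545
finger_force: 21.4
```

Emit:
{"method": "drive_tool", "body": {
  "commands": [
    [0,0,0.003,0],
    [0,0,0.006,0],
    [0,0,0.007,0],
    [0,0,0.007,0]
  ]
}}

```text
time: 14.6
eef_pos: [0.4388, 0.3253, 0.0317]
tool_rot: [0.0, 0.165, 0.986, 0.0]
contact_force: [-0.6, 0.4, -1.5]
finger_gap: 0.0543
finger_force: 21.4
```

Emit:
{"method": "drive_tool", "body": {
  "commands": [
    [-0.003,-0.005,0.001,0],
    [-0.003,-0.005,0.003,0],
    [-0.003,-0.005,0.003,0]
  ]
}}

```text
time: 14.9
eef_pos: [0.4391, 0.3232, 0.0309]
tool_rot: [0.0, 0.165, 0.986, -0.0]
contact_force: [-1.2, -1.8, 5.9]
finger_gap: 0.0541
finger_force: 21.8
```

Emit:
{"method": "drive_tool", "body": {
  "commands": [
    [0,0,0,0],
    [0,0,0,0],
    [0,0,0,0],
    [0,0,0,0],
    [0,0,0,0],
    [0,0,0,0]
  ],
  "fingers": 1
}}

```text
time: 15.5
eef_pos: [0.4388, 0.3234, 0.0302]
tool_rot: [-0.0, 0.165, 0.986, -0.0]
contact_force: [-0.1, 0.1, -0.6]
finger_gap: 0.0852
finger_force: 0.0
```

Emit:
{"method": "drive_tool", "body": {
  "commands": [
    [0,0,-0.03,0],
    [0,0,-0.15,0],
    [0,0,-0.3,0],
    [0,0,-0.45,0],
    [0,0,-0.6,0],
    [0,0,-0.65,0],
    [0,0,-0.65,0],
    [0,0,-0.65,0]
  ]
}}

```text
time: 16.3
eef_pos: [0.4382, 0.323, 0.224]
tool_rot: [-0.001, 0.165, 0.986, -0.001]
contact_force: [-0.2, -0.8, -0.1]
finger_gap: 0.0852
finger_force: 0.0
```

```bash
python3 look.py w6; python3 go.py .62 .17 .23; python3 - <<'E'
from h import *
c=np.load("pics/w6.npy",allow_pickle=True).item()
a=cv2.resize(c["img"][60:420,0:400],None,fx=1.6,fy=1.6); cv2.imwrite("pics/w6c.png",a)
E
```

```text
pos [0.4377 0.3228 0.223 ] t 16.4 F [-0.3  0.5 -0.3] gap 0.0854
yaxis [ 0.326  0.945 -0.003] z [-0.004 -0.002 -1.   ] units [-0.7404 -0.2837 -0.0248] dist 0.238
```

View pics/w6c.png

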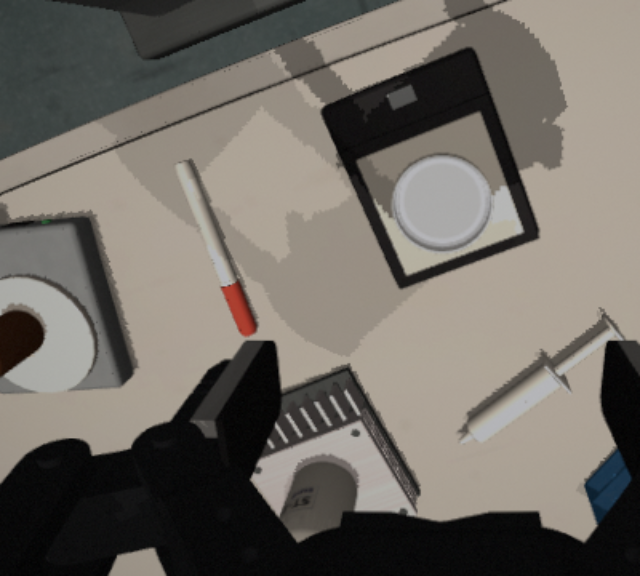

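The dish is well centred on the opal plate, at crop (441,202).

Emit:
{"method": "drive_tool", "body": {
  "commands": [
    [-0.1,-0.04,-0.01,0],
    [-0.22,-0.09,-0.02,0],
    [-0.36,-0.14,-0.03,0],
    [-0.5,-0.2,-0.04,0],
    [-0.62,-0.25,-0.05,0],
    [-0.7,-0.275,-0.06,0],
    [-0.74,-0.284,-0.06,0],
    [-0.74,-0.284,-0.06,0]
  ]
}}

```text
time: 17.15
eef_pos: [0.6208, 0.1697, 0.2408]
tool_rot: [-0.002, 0.166, 0.986, -0.0]
contact_force: [-0.2, 0.4, -0.1]
finger_gap: 0.0856
finger_force: 0.0
```

Emit:
{"method": "drive_tool", "body": {
  "commands": [
    [0,0,0,0],
    [0,0,0,0]
  ]
}}

```text
time: 17.35
eef_pos: [0.6198, 0.1717, 0.2427]
tool_rot: [-0.001, 0.164, 0.986, -0.0]
contact_force: [-0.0, 0.4, 0.0]
finger_gap: 0.0853
finger_force: 0.0
```

```bash
python3 look.py w7; python3 go.py .62 .17 .1
```

```text
pos [0.62   0.1717 0.243 ] t 17.4 F [ 0.3  0.5 -0.1] gap 0.0852
yaxis [ 0.324  0.946 -0.   ] z [-0.001  0.    -1.   ] units [-0.0024 -0.0051  0.4767] dist 0.143
```

View pics/w7.png

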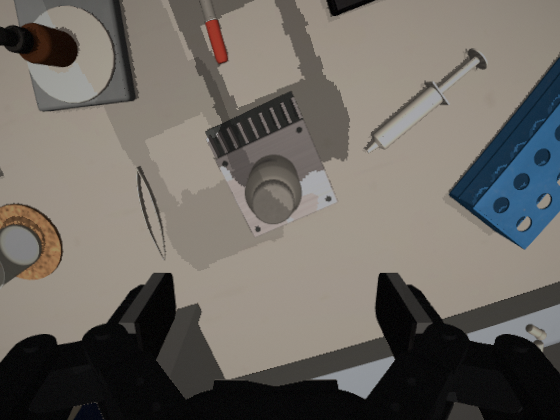

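The bottle's cap is at (273,202). The cooler's four screws are at (224,163), (299,129), (328,198) and (257,229).

```bash
python3 - <<'E'
from h import *
c=np.load("pics/w7.npy",allow_pickle=True).item()
P=plane(c,[(224,163),(299,129),(328,198),(257,229)],.032);print(P,P.mean(0))
print("cap",plane(c,[(273,202)],.13))
P=plane(c,[(258,167),(291,163)],.05);print(P)
t=cam("top");print("cap top",plane(t,[(np.array([240,66])+.5)/2.6-.5+[120,140]],.13))
print("stir/dropper bulb", plane(c,[(9,38)],.126))
E
```

```text
[[0.58832679 0.12764434 0.032     ]
 [0.58080575 0.21024496 0.032     ]
 [0.65817859 0.21731517 0.032     ]
 [0.66663193 0.13515415 0.032     ]] [0.62348576 0.17258965 0.032     ]
cap [[0.61690055 0.1712269  0.13      ]]
[[0.60063737 0.16093196 0.05      ]
 [0.60729646 0.19236842 0.05      ]]
cap top [[0.61671194 0.16803449 0.13      ]]
stir/dropper bulb [[0.441684   0.03270672 0.126     ]]
```

Emit:
{"method": "drive_tool", "body": {
  "commands": [
    [0.008,-0.006,0.1,0],
    [0.008,-0.006,0.2,0],
    [0.008,-0.006,0.32,0],
    [0.008,-0.006,0.42,0],
    [0.008,-0.006,0.5,0],
    [0.008,-0.006,0.55,0],
    [0.008,-0.006,0.577,0],
    [0.008,-0.006,0.577,0]
  ]
}}

```text
time: 18.25
eef_pos: [0.6177, 0.1698, 0.0698]
tool_rot: [-0.0, 0.165, 0.986, -0.0]
contact_force: [-0.7, 0.2, -0.3]
finger_gap: 0.0854
finger_force: 0.0
```

Emit:
{"method": "drive_tool", "body": {
  "commands": [
    [0,0,0,0],
    [0,0,0,0],
    [0,0,0,0],
    [0,0,0,0],
    [0,0,0,0],
    [0,0,0,0],
    [0,0,0,0],
    [0,0,0,0]
  ],
  "fingers": -1,
  "squeeze": 25
}}

```text
time: 19.05
eef_pos: [0.6193, 0.1697, 0.0718]
tool_rot: [0.001, 0.165, 0.986, 0.0]
contact_force: [-0.9, 0.7, 5.7]
finger_gap: 0.0485
finger_force: 26.1
```

Emit:
{"method": "drive_tool", "body": {
  "commands": [
    [0,0,-0.03,0],
    [0,0,-0.08,0],
    [0,0,-0.18,0],
    [0,0,-0.3,0],
    [0,0,-0.42,0],
    [0,0,-0.54,0],
    [0,0,-0.6,0],
    [0,0,-0.6,0]
  ]
}}

```text
time: 19.85
eef_pos: [0.6201, 0.1697, 0.2554]
tool_rot: [0.004, 0.165, 0.986, 0.001]
contact_force: [0.4, -0.4, -0.0]
finger_gap: 0.0484
finger_force: 26.1
```

```bash
python3 go.py .445 -.2635 .25
```

```text
pos [0.6201 0.1697 0.2554] t 19.9 F [ 0.4 -0.4 -0. ] gap 0.0484
yaxis [0.326 0.945 0.003] z [ 0.008  0.001 -1.   ] units [ 0.0816 -1.5556  0.0123] dist 0.467
```

Emit:
{"method": "drive_tool", "body": {
  "commands": [
    [0.003,-0.07,0,0],
    [0.008,-0.17,0,0],
    [0.014,-0.3,0,0],
    [0.02,-0.44,0,0],
    [0.028,-0.58,0,0],
    [0.034,-0.7,0,0],
    [0.037,-0.76,0,0],
    [0.037,-0.777,0,0]
  ]
}}

```text
time: 20.65
eef_pos: [0.5304, -0.0486, 0.2489]
tool_rot: [-0.001, 0.166, 0.986, 0.0]
contact_force: [0.2, -0.4, 0.0]
finger_gap: 0.0486
finger_force: 26.3
```

Emit:
{"method": "drive_tool", "body": {
  "commands": [
    [0.003,-0.07,0,0],
    [0.008,-0.17,0,0],
    [0.014,-0.3,0,0],
    [0.02,-0.44,0,0],
    [0.028,-0.58,0,0],
    [0.034,-0.7,0,0],
    [0.037,-0.76,0,0],
    [0.037,-0.777,0,0]
  ]
}}

```text
time: 21.45
eef_pos: [0.4448, -0.2647, 0.2493]
tool_rot: [-0.001, 0.166, 0.986, 0.0]
contact_force: [0.6, -0.5, 0.2]
finger_gap: 0.0483
finger_force: 26.3
```

Emit:
{"method": "drive_tool", "body": {
  "commands": [
    [0,0,0,0],
    [0,0,0,0],
    [0,0,0,0]
  ]
}}

```text
time: 21.75
eef_pos: [0.4459, -0.2627, 0.2501]
tool_rot: [-0.0, 0.164, 0.986, 0.0]
contact_force: [0.1, 0.6, -0.2]
finger_gap: 0.0486
finger_force: 26.3
```

```bash
python3 go.py .4465 -.2633 .074
```

```text
pos [ 0.4459 -0.2627  0.2501] t 21.8 F [ 0.1  0.6 -0.2] gap 0.0486
yaxis [0.324 0.946 0.   ] z [-0.     0.001 -1.   ] units [-0.0027 -0.0014  0.5869] dist 0.176
```

Descend to just above the expected contact, where TCP z is about 0.071.

Emit:
{"method": "drive_tool", "body": {
  "commands": [
    [-0.003,-0.001,0.1,0],
    [-0.003,-0.001,0.22,0],
    [-0.003,-0.001,0.34,0],
    [-0.003,-0.001,0.44,0],
    [-0.003,-0.001,0.52,0],
    [-0.003,-0.001,0.56,0],
    [-0.003,-0.001,0.58,0],
    [-0.003,-0.001,0.583,0]
  ]
}}

```text
time: 22.55
eef_pos: [0.4464, -0.2644, 0.0755]
tool_rot: [0.0, 0.165, 0.986, -0.0]
contact_force: [-1.1, 0.0, -0.4]
finger_gap: 0.0484
finger_force: 26.3
```

Emit:
{"method": "drive_tool", "body": {
  "commands": [
    [0,0,0.003,0],
    [0,0,0.006,0],
    [0,0,0.009,0],
    [0,0,0.009,0]
  ]
}}

```text
time: 22.95
eef_pos: [0.4463, -0.2648, 0.073]
tool_rot: [0.0, 0.165, 0.986, -0.0]
contact_force: [0.1, 0.5, -0.9]
finger_gap: 0.0485
finger_force: 26.3
```

Emit:
{"method": "drive_tool", "body": {
  "commands": [
    [-0.001,0.004,0.003,0],
    [-0.001,0.004,0.006,0],
    [-0.001,0.004,0.007,0],
    [-0.001,0.004,0.007,0]
  ]
}}

```text
time: 23.35
eef_pos: [0.4471, -0.2636, 0.0718]
tool_rot: [0.0, 0.165, 0.986, -0.0]
contact_force: [-2.2, 3.4, 8.5]
finger_gap: 0.0482
finger_force: 27.1
```

Contact. Release and rise.

Emit:
{"method": "drive_tool", "body": {
  "commands": [
    [0,0,0,0],
    [0,0,0,0],
    [0,0,0,0],
    [0,0,0,0],
    [0,0,0,0],
    [0,0,0,0]
  ],
  "fingers": 1
}}

```text
time: 23.95
eef_pos: [0.4467, -0.2635, 0.0704]
tool_rot: [-0.0, 0.165, 0.986, 0.0]
contact_force: [0.1, 0.3, -0.4]
finger_gap: 0.0855
finger_force: 0.0
```

Emit:
{"method": "drive_tool", "body": {
  "commands": [
    [0,0,-0.03,0],
    [0,0,-0.15,0],
    [0,0,-0.3,0],
    [0,0,-0.45,0],
    [0,0,-0.6,0],
    [0,0,-0.6,0],
    [0,0,-0.6,0],
    [0,0,-0.6,0]
  ]
}}

```text
time: 24.75
eef_pos: [0.4462, -0.263, 0.2494]
tool_rot: [-0.001, 0.165, 0.986, 0.001]
contact_force: [-0.7, -0.2, 0.4]
finger_gap: 0.0854
finger_force: 0.0
```

```bash
python3 look.py w8; python3 go.py .435 .022 .24
```

```text
pos [ 0.446  -0.2628  0.2489] t 24.8 F [-0.2 -0.4  0.4] gap 0.0853
yaxis [0.326 0.945 0.001] z [-0.002  0.002 -1.   ] units [0.344  0.8856 0.0318] dist 0.285
```

View pics/w8.png

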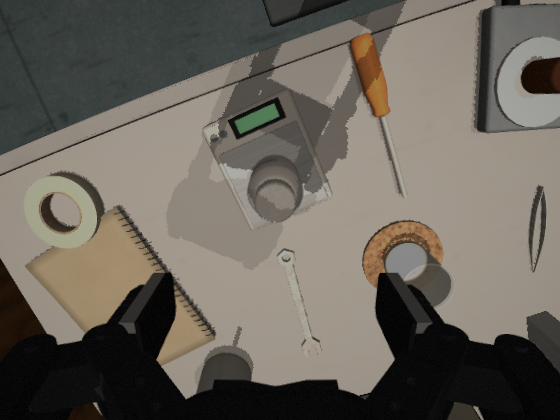

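The bottle stands upright on the balance, its cap at (275,201). Next, the dropper.

Emit:
{"method": "drive_tool", "body": {
  "commands": [
    [0.05,0.12,0,0],
    [0.1,0.26,0,0],
    [0.16,0.4,0,0],
    [0.22,0.56,0,0],
    [0.28,0.7,0,0],
    [0.32,0.82,0,0],
    [0.344,0.885,0,0],
    [0.344,0.885,0,0]
  ]
}}

```text
time: 25.6
eef_pos: [0.4345, 0.0235, 0.249]
tool_rot: [-0.002, 0.163, 0.987, 0.0]
contact_force: [-0.3, -0.5, -1.3]
finger_gap: 0.0852
finger_force: 0.0
```

Emit:
{"method": "drive_tool", "body": {
  "commands": [
    [0,0,0,0],
    [0,0,0,0]
  ]
}}

```text
time: 25.8
eef_pos: [0.4354, 0.0202, 0.2498]
tool_rot: [-0.001, 0.166, 0.986, -0.0]
contact_force: [-0.0, -0.6, 0.1]
finger_gap: 0.085
finger_force: 0.0
```

```bash
python3 look.py w9; python3 - <<'E'
from h import *
c=np.load("pics/w9.npy",allow_pickle=True).item()
print("exp",proj(c,[[.431,.021,.032],[.431,.021,.126],[.44,.023,.032]]))
cv2.imwrite("pics/w9c.png",cv2.resize(c["img"][60:280,160:400],None,fx=2.5,fy=2.5))
g=cv2.cvtColor(c["img"],cv2.COLOR_BGR2GRAY)
m=np.zeros(g.shape,np.uint8); m[60:280,160:400]=255*(g[60:280,160:400]>0)
print(cam("wrist")["W"][:3,3])
E
python3 go.py .431 .022 .24
```

```text
exp [[274.34083207 172.19174459]
 [273.97672917 195.77673996]
 [278.94454257 179.54515517]]
[0.36309486 0.04565351 0.39260079]
pos [0.4356 0.0201 0.2502] t 25.9 F [-0.1 -0.4  0.3] gap 0.0856
yaxis [ 0.327  0.945 -0.   ] z [-0.001 -0.    -1.   ] units [0.0166 0.0009 0.0339] dist 0.011
```

View pics/w9c.png

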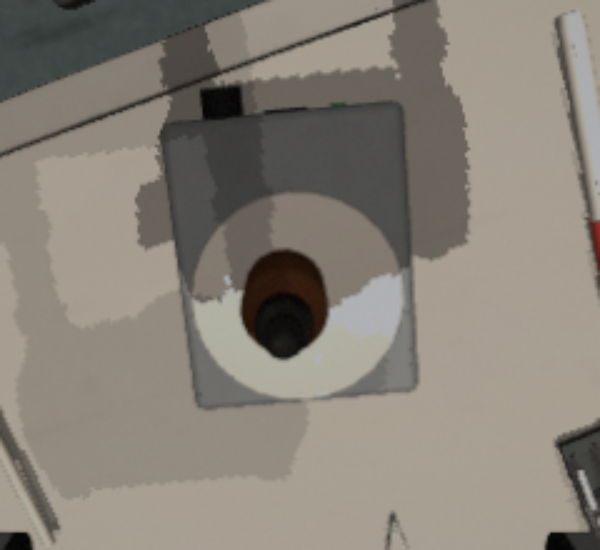

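The disc spans crop columns 190–405 and rows 192–400. The dropper's axis is at column 285, with its base front edge at row 250 and the bulb tip near (285,338).

```bash
python3 - <<'E'
from h import *
c=np.load("pics/w9.npy",allow_pickle=True).item()
f=lambda l:(np.array(l,float)+.5)/2.5-.5+[160,60]
print("disc",plane(c,f([(297.5,296)]),.032)); P=plane(c,f([(190,296),(405,296),(297.5,192),(297.5,400)]),.032); print(np.linalg.norm(P[0]-P[1]),np.linalg.norm(P[2]-P[3]),(P[2]+P[3])/2)
print("bulb",plane(c,f([(285,338)]),.124),"front edge",plane(c,f([(284,250)]),.032))
E
```

```text
disc [[0.43844935 0.02326008 0.032     ]]
0.09039755908619075 0.08934879832142803 [0.43989936 0.02276654 0.032     ]
bulb [[0.43075811 0.02084304 0.124     ]] front edge [[0.41824725 0.02428604 0.032     ]]
```

Emit:
{"method": "drive_tool", "body": {
  "commands": [
    [0.011,-0.004,0.1,0],
    [0.011,-0.004,0.22,0],
    [0.011,-0.004,0.34,0],
    [0.011,-0.004,0.45,0],
    [0.011,-0.004,0.54,0],
    [0.011,-0.004,0.6,0],
    [0.011,-0.004,0.63,0],
    [0.011,-0.004,0.63,0]
  ]
}}

```text
time: 26.7
eef_pos: [0.4313, 0.0207, 0.0605]
tool_rot: [-0.001, 0.166, 0.986, 0.0]
contact_force: [-0.3, 0.2, 0.2]
finger_gap: 0.0853
finger_force: 0.0
```

Emit:
{"method": "drive_tool", "body": {
  "commands": [
    [0,0,0.005,0],
    [0,0,0.01,0],
    [0,0,0.015,0],
    [0,0,0.015,0]
  ]
}}

```text
time: 27.1
eef_pos: [0.4324, 0.021, 0.0574]
tool_rot: [0.0, 0.165, 0.986, -0.0]
contact_force: [-0.9, -0.2, 0.2]
finger_gap: 0.0853
finger_force: 0.0
```

Emit:
{"method": "drive_tool", "body": {
  "commands": [
    [0,0,0,0],
    [0,0,0,0],
    [0,0,0,0],
    [0,0,0,0],
    [0,0,0,0],
    [0,0,0,0],
    [0,0,0,0],
    [0,0,0,0]
  ],
  "fingers": -1,
  "squeeze": 20
}}

```text
time: 27.9
eef_pos: [0.4323, 0.021, 0.0572]
tool_rot: [0.0, 0.165, 0.986, -0.0]
contact_force: [0.0, -0.6, 1.5]
finger_gap: 0.0322
finger_force: 20.8
```

Emit:
{"method": "drive_tool", "body": {
  "commands": [
    [0,0,-0.02,0],
    [0,0,-0.06,0],
    [0,0,-0.15,0],
    [0,0,-0.27,0],
    [0,0,-0.4,0],
    [0,0,-0.5,0],
    [0,0,-0.56,0],
    [0,0,-0.56,0]
  ]
}}

```text
time: 28.7
eef_pos: [0.434, 0.0207, 0.2289]
tool_rot: [0.004, 0.165, 0.986, -0.0]
contact_force: [0.8, 1.0, -1.4]
finger_gap: 0.0321
finger_force: 20.7
```

```bash
python3 go.py .6235 .172 .23
```

```text
pos [0.434  0.0207 0.2289] t 28.7 F [ 0.8  1.  -1.4] gap 0.0321
yaxis [0.326 0.945 0.001] z [ 0.007 -0.002 -1.   ] units [-4.329e-01  6.826e-01 -1.000e-04] dist 0.242
```

Emit:
{"method": "drive_tool", "body": {
  "commands": [
    [-0.05,0.08,0,0],
    [-0.12,0.19,0,0],
    [-0.2,0.32,0,0],
    [-0.28,0.45,0,0],
    [-0.36,0.57,0,0],
    [-0.415,0.655,0,0],
    [-0.435,0.682,0,0],
    [-0.435,0.682,0,0]
  ]
}}

```text
time: 29.5
eef_pos: [0.622, 0.1728, 0.2229]
tool_rot: [-0.001, 0.165, 0.986, -0.0]
contact_force: [0.0, -0.2, -0.3]
finger_gap: 0.0327
finger_force: 20.7
```

Emit:
{"method": "drive_tool", "body": {
  "commands": [
    [0,0,0,0],
    [0,0,0,0]
  ]
}}

```text
time: 29.7
eef_pos: [0.6214, 0.1714, 0.2246]
tool_rot: [-0.001, 0.165, 0.986, -0.0]
contact_force: [-0.2, 0.9, -0.4]
finger_gap: 0.0324
finger_force: 20.7
```

```bash
python3 go.py .6235 .172 .06
```

```text
pos [0.6214 0.1714 0.2246] t 29.7 F [-0.2  0.9 -0.4] gap 0.0324
yaxis [ 0.326  0.945 -0.001] z [-0.001 -0.    -1.   ] units [-0.0067  0.0045  0.5485] dist 0.165
```

Emit:
{"method": "drive_tool", "body": {
  "commands": [
    [-0.006,0.004,0.1,0],
    [-0.006,0.004,0.22,0],
    [-0.006,0.004,0.34,0],
    [-0.006,0.004,0.44,0],
    [-0.006,0.004,0.51,0],
    [-0.006,0.004,0.54,0],
    [-0.006,0.004,0.55,0],
    [-0.006,0.004,0.55,0]
  ]
}}

```text
time: 30.5
eef_pos: [0.6247, 0.1723, 0.0609]
tool_rot: [0.001, 0.165, 0.986, 0.0]
contact_force: [-0.4, -0.2, 0.3]
finger_gap: 0.0328
finger_force: 20.7
```

Emit:
{"method": "drive_tool", "body": {
  "commands": [
    [0,0,0.003,0],
    [0,0,0.006,0],
    [0,0,0.007,0],
    [0,0,0.007,0]
  ]
}}

```text
time: 30.9
eef_pos: [0.6245, 0.1726, 0.0583]
tool_rot: [0.0, 0.165, 0.986, 0.0]
contact_force: [0.0, -0.3, -0.4]
finger_gap: 0.0325
finger_force: 20.7
```

Emit:
{"method": "drive_tool", "body": {
  "commands": [
    [0,0,0.003,0],
    [0,0,0.005,0],
    [0,0,0.005,0],
    [0,0,0.005,0]
  ]
}}

```text
time: 31.3
eef_pos: [0.6246, 0.1726, 0.0572]
tool_rot: [0.0, 0.165, 0.986, 0.0]
contact_force: [-1.5, -0.6, 5.8]
finger_gap: 0.0322
finger_force: 21.2
```

Emit:
{"method": "drive_tool", "body": {
  "commands": [
    [0,0,0,0],
    [0,0,0,0],
    [0,0,0,0],
    [0,0,0,0],
    [0,0,0,0],
    [0,0,0,0],
    [0,0,0,0]
  ],
  "fingers": 1
}}

```text
time: 32.0
eef_pos: [0.6243, 0.1725, 0.0564]
tool_rot: [-0.0, 0.165, 0.986, 0.0]
contact_force: [-0.4, 0.6, -0.1]
finger_gap: 0.0856
finger_force: 0.0
```

Emit:
{"method": "drive_tool", "body": {
  "commands": [
    [0,0,-0.03,0],
    [0,0,-0.15,0],
    [0,0,-0.3,0],
    [0,0,-0.45,0],
    [0,0,-0.58,0],
    [0,0,-0.58,0],
    [0,0,-0.58,0]
  ]
}}

```text
time: 32.7
eef_pos: [0.625, 0.1726, 0.2324]
tool_rot: [0.002, 0.165, 0.986, 0.0]
contact_force: [0.1, 0.1, -0.4]
finger_gap: 0.0851
finger_force: 0.0
```

```bash
python3 go.py .6 -.1485 .23
```

```text
pos [0.625  0.1726 0.2324] t 32.7 F [ 0.1  0.1 -0.4] gap 0.0851
yaxis [0.326 0.945 0.001] z [ 0.003  0.    -1.   ] units [-0.2699 -1.0392  0.0075] dist 0.322
```

Emit:
{"method": "drive_tool", "body": {
  "commands": [
    [-0.03,-0.12,0,0],
    [-0.07,-0.26,0,0],
    [-0.11,-0.42,0,0],
    [-0.15,-0.58,0,0],
    [-0.19,-0.74,0,0],
    [-0.23,-0.88,0,0],
    [-0.255,-0.97,0,0],
    [-0.26,-1,0,0]
  ]
}}

```text
time: 33.5
eef_pos: [0.5989, -0.1391, 0.2282]
tool_rot: [-0.002, 0.167, 0.986, 0.0]
contact_force: [-0.4, 1.1, -0.3]
finger_gap: 0.0853
finger_force: 0.0
```

Emit:
{"method": "drive_tool", "body": {
  "commands": [
    [0,-0.03,0,0],
    [0,-0.03,0,0],
    [0,-0.03,0,0]
  ]
}}

```text
time: 33.8
eef_pos: [0.5973, -0.1437, 0.23]
tool_rot: [-0.0, 0.165, 0.986, 0.0]
contact_force: [0.1, -0.6, 0.3]
finger_gap: 0.0856
finger_force: 0.0
```

```bash
python3 go.py .6 -.1485 .03
```

```text
pos [ 0.5973 -0.1437  0.23  ] t 33.8 F [ 0.1 -0.6  0.3] gap 0.0856
yaxis [0.325 0.946 0.001] z [-0.001  0.001 -1.   ] units [-0.0144 -0.0125  0.6666] dist 0.2
```

Emit:
{"method": "drive_tool", "body": {
  "commands": [
    [-0.014,-0.012,0.1,0],
    [-0.014,-0.012,0.22,0],
    [-0.014,-0.012,0.36,0],
    [-0.014,-0.012,0.49,0],
    [-0.014,-0.012,0.59,0],
    [-0.014,-0.012,0.65,0],
    [-0.014,-0.012,0.675,0],
    [-0.014,-0.012,0.675,0]
  ]
}}

```text
time: 34.6
eef_pos: [0.5997, -0.1485, 0.0271]
tool_rot: [-0.001, 0.165, 0.986, 0.0]
contact_force: [-0.6, -0.6, 0.3]
finger_gap: 0.0851
finger_force: 0.0
```

Emit:
{"method": "drive_tool", "body": {
  "commands": [
    [0,0,0,0],
    [0,0,0,0],
    [0,0,0,0],
    [0,0,0,0],
    [0,0,0,0],
    [0,0,0,0],
    [0,0,0,0],
    [0,0,0,0]
  ],
  "fingers": -1
}}

```text
time: 35.4
eef_pos: [0.6016, -0.1501, 0.0298]
tool_rot: [0.002, 0.165, 0.986, -0.0]
contact_force: [0.3, 1.7, 6.3]
finger_gap: 0.0572
finger_force: 21.1
```

Emit:
{"method": "drive_tool", "body": {
  "commands": [
    [0,0,-0.03,0],
    [0,0,-0.08,0],
    [0,0,-0.18,0],
    [0,0,-0.3,0],
    [0,0,-0.42,0],
    [0,0,-0.54,0],
    [0,0,-0.65,0],
    [0,0,-0.65,0]
  ]
}}

```text
time: 36.2
eef_pos: [0.6031, -0.1513, 0.2308]
tool_rot: [0.006, 0.165, 0.986, -0.002]
contact_force: [0.7, -0.7, 0.8]
finger_gap: 0.0571
finger_force: 21.6
```

```bash
python3 go.py .4397 .0229 .23
```

```text
pos [ 0.6031 -0.1513  0.2308] t 36.2 F [ 0.7 -0.7  0.8] gap 0.0571
yaxis [ 0.326  0.945 -0.002] z [ 0.011 -0.005 -1.   ] units [ 0.7039  0.3715 -0.0065] dist 0.239
```

Emit:
{"method": "drive_tool", "body": {
  "commands": [
    [0.08,0.04,0,0],
    [0.2,0.105,0,0],
    [0.34,0.18,0,0],
    [0.47,0.25,0,0],
    [0.58,0.31,0,0],
    [0.66,0.35,0,0],
    [0.7,0.37,0,0],
    [0.7,0.37,0,0]
  ]
}}

```text
time: 37.0
eef_pos: [0.4371, 0.0242, 0.2231]
tool_rot: [0.0, 0.164, 0.986, -0.0]
contact_force: [0.7, -0.4, 0.2]
finger_gap: 0.0568
finger_force: 21.6
```

Emit:
{"method": "drive_tool", "body": {
  "commands": [
    [0,0,0,0],
    [0,0,0,0]
  ]
}}

```text
time: 37.2
eef_pos: [0.4386, 0.0227, 0.223]
tool_rot: [0.0, 0.166, 0.986, -0.0]
contact_force: [0.5, 0.4, -0.2]
finger_gap: 0.0571
finger_force: 21.6
```

```bash
python3 look.py w10; python3 go.py .4397 .0229 .06; python3 - <<'E'
from h import *
c=np.load("pics/w2.npy",allow_pickle=True).item()
P=plane(c,[(225,260),(328,260),(276,213),(276,307)],.2372-.0215+.003); print(P-[.4422,.3273,0],np.linalg.norm(P[0]-P[1]),np.linalg.norm(P[2]-P[3]))
E
```

```text
pos [0.4385 0.0227 0.223 ] t 37.2 F [-0.1 -0.5 -0.8] gap 0.057
yaxis [ 0.327  0.945 -0.   ] z [ 0. -0. -1.] units [-0.0035  0.002   0.5433] dist 0.163
[[-0.00745128 -0.02384779  0.2187    ]
 [ 0.00971195  0.02545091  0.2187    ]
 [-0.02270695  0.00870807  0.2187    ]
 [ 0.02718816 -0.00846011  0.2187    ]] 0.05220094399834525 0.0527661612916169
```

View pics/w10.png

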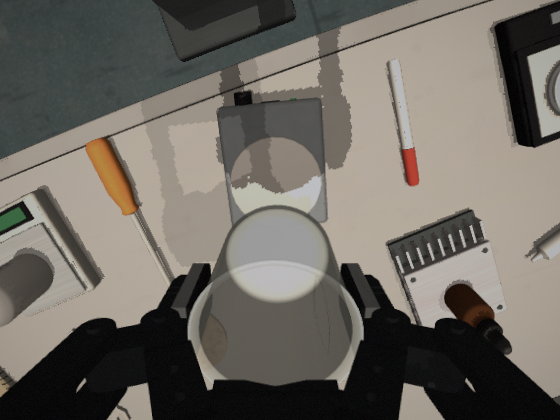

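The beaker is held upright with its base at (277,253), above the empty disc at (276,185). The dropper stands upright on the cooler at (470,305).

Emit:
{"method": "drive_tool", "body": {
  "commands": [
    [-0.003,0.002,0.1,0],
    [-0.003,0.002,0.22,0],
    [-0.003,0.002,0.34,0],
    [-0.003,0.002,0.44,0],
    [-0.003,0.002,0.51,0],
    [-0.003,0.002,0.53,0],
    [-0.003,0.002,0.535,0],
    [-0.003,0.002,0.535,0]
  ]
}}

```text
time: 38.05
eef_pos: [0.4399, 0.0234, 0.0633]
tool_rot: [0.001, 0.165, 0.986, -0.0]
contact_force: [-0.0, 0.5, -0.0]
finger_gap: 0.057
finger_force: 21.6
```

Emit:
{"method": "drive_tool", "body": {
  "commands": [
    [0,0,0.003,0],
    [0,0,0.006,0],
    [0,0,0.008,0],
    [0,0,0.008,0]
  ]
}}

```text
time: 38.45
eef_pos: [0.439, 0.0238, 0.0603]
tool_rot: [0.0, 0.165, 0.986, -0.0]
contact_force: [0.2, -0.9, -0.1]
finger_gap: 0.057
finger_force: 21.6
```

Emit:
{"method": "drive_tool", "body": {
  "commands": [
    [-0.002,-0.001,0.004,0],
    [-0.002,-0.001,0.008,0],
    [-0.002,-0.001,0.01,0],
    [-0.002,-0.001,0.01,0]
  ]
}}

```text
time: 38.85
eef_pos: [0.4393, 0.0234, 0.057]
tool_rot: [-0.0, 0.165, 0.986, -0.0]
contact_force: [-0.5, 0.1, -1.4]
finger_gap: 0.057
finger_force: 21.6
```

Emit:
{"method": "drive_tool", "body": {
  "commands": [
    [0,0,0.002,0],
    [0,0,0.004,0],
    [0,0,0.004,0],
    [0,0,0.004,0]
  ]
}}

```text
time: 39.25
eef_pos: [0.44, 0.0232, 0.0568]
tool_rot: [0.001, 0.165, 0.986, -0.0]
contact_force: [-2.5, 0.8, 7.8]
finger_gap: 0.057
finger_force: 21.5
```

Emit:
{"method": "drive_tool", "body": {
  "commands": [
    [0,0,0,0],
    [0,0,0,0],
    [0,0,0,0],
    [0,0,0,0],
    [0,0,0,0],
    [0,0,0,0],
    [0,0,0,0]
  ],
  "fingers": 1
}}

```text
time: 39.95
eef_pos: [0.4393, 0.0234, 0.0558]
tool_rot: [-0.0, 0.165, 0.986, 0.0]
contact_force: [0.1, -1.2, 0.4]
finger_gap: 0.0857
finger_force: 0.0
```

Emit:
{"method": "drive_tool", "body": {
  "commands": [
    [0,0,-0.03,0],
    [0,0,-0.15,0],
    [0,0,-0.3,0],
    [0,0,-0.45,0],
    [0,0,-0.6,0],
    [0,0,-0.6,0],
    [0,0,-0.6,0],
    [0,0,-0.6,0]
  ]
}}

```text
time: 40.75
eef_pos: [0.4385, 0.0236, 0.2347]
tool_rot: [-0.001, 0.165, 0.986, 0.0]
contact_force: [0.1, -0.4, -0.1]
finger_gap: 0.0855
finger_force: 0.0
```

Emit:
{"method": "drive_tool", "body": {
  "commands": [
    [0,0,0,0],
    [0,0,0,0],
    [0,0,0,0]
  ]
}}

```text
time: 41.05
eef_pos: [0.4388, 0.0235, 0.2349]
tool_rot: [-0.001, 0.165, 0.986, 0.0]
contact_force: [-0.2, 0.9, 0.8]
finger_gap: 0.0853
finger_force: 0.0
```

```bash
python3 - <<'E'
from h import *
s=cam("side"); w=cam("wrist")
b0=cv2.imread("pics/side0.png")
# dark amber dropper in side view; compare axis with plate centre
hsv=cv2.cvtColor(s["img"],cv2.COLOR_BGR2HSV)
def blob(m,c,r):
    M=np.zeros(m.shape,np.uint8); u,v=np.round(c).astype(int); M[v-r:v+r,u-r:u+r]=m[v-r:v+r,u-r:u+r]*255
    k=max(cv2.findContours(M,0,1)[0],key=cv2.contourArea); return cv2.boundingRect(k)
c=proj(s,[[.6235,.172,.06]])[0]
r=blob((hsv[...,1]>100)&(hsv[...,2]<110),c,30); print("dropper body bbox",r,"exp base",proj(s,[[.6235,.172,.032]])[0], "exp x of body",c)
# changed regions vs start
d=cv2.absdiff(s["img"],b0).max(2)>25
n,_,st,_=cv2.connectedComponentsWithStats(cv2.morphologyEx(d.astype(np.uint8),cv2.MORPH_OPEN,np.ones((3,3))))
print(st[1:][st[1:,4]>40])
for P in ([.4397,.0229,.032],[.4397,.0229,.103],[.4397,.3236,.046],[.445,-.2633,.032],[.445,-.2633,.13]): print(P,proj(s,[P])[0].round(1))
# beaker in the wrist view: base circle edges
g=cv2.GaussianBlur(cv2.cvtColor(w["img"],cv2.COLOR_BGR2GRAY),(3,3),0)
print(proj(w,[[.4397,.0229,.032],[.4397,.0229,.103]]))
for v in (190,200,210): print(v,g[v,225:340:3])
E
python3 go.py .4397 .0229 .06
```

```text
dropper body bbox (307, 148, 45, 18) exp base [321.21807163 187.80527536] exp x of body [321.56734661 177.57635409]
[[ 132    0   35   70 1770]
 [ 238   10   19   14  111]
 [ 221   17   13    8   82]
 [ 214   27   43  132 3982]
 [  36   43   64   35 1043]
 [  44   64   15    7   71]
 [   0   78   60   80 3092]
 [  85   78   20   27  298]
 [  56   82   28   37  600]
 [   0  126    8   35  207]
 [ 307  149   24   47  761]
 [ 238  160   18    4   67]
 [ 195  187   63   52 1510]
 [  69  209   57   25 1057]
 [  67  235   12   13   71]
 [ 191  237   16    8  102]
 [ 217  246   13    6   58]
 [  37  250   25   15  139]
 [   0  252   35   17  317]
 [  56  256   36   28  301]
 [ 231  261   25   23  357]
 [ 230  284   38   42 1018]
 [ 146  406   15   14  182]]
[0.4397, 0.0229, 0.032] [245.  222.9]
[0.4397, 0.0229, 0.103] [243.5 194.5]
[0.4397, 0.3236, 0.046] [246.  157.9]
[0.445, -0.2633, 0.032] [246.3 310.8]
[0.445, -0.2633, 0.13] [243.8 265.3]
[[274.68654638 180.27298659]
 [274.53826245 199.41125687]]
190 [141 101 114 173 174 170 158  94  85 106 165 165 165 166 166 166 165 165
 165 165 166 166 165 165 161 109  84  88 150 172 176 132 115 130 160 160
 160 159 160]
200 [141 132  96 110 156 168 157  95  85  86  87  90 127 160 165 165 165 165
 165 165 166 163 132  90  87  86  85  86 144 154 107 115 120 122 160 160
 160 159 159]
210 [140 140  95 109 110 110 127 154 105  87  86  87  87  88  89  88  88  88
  89  89  89  88  88  87  87  86  91 143 139 109 110 124 121 107 160 160
 160 160 160]
pos [0.4391 0.0234 0.2354] t 41.1 F [ 0.3 -0.6 -0.5] gap 0.0856
yaxis [ 0.326  0.945 -0.   ] z [-0.001  0.    -1.   ] units [-0.0031 -0.0009  0.5845] dist 0.175
```

```bash
python3 - <<'E'
from h import *
w=cam("wrist"); t=cam("top"); s=cam("side")
g=cv2.cvtColor(w["img"],cv2.COLOR_BGR2GRAY); print("col275 from 125",g[125:250:2,275])
for n,p,base,tip in (("t",t,[.6235,.172,.032],[.6235,.172,.122]),("s",s,[.6235,.172,.032],[.6235,.172,.122])):
    g=cv2.cvtColor(p["img"],cv2.COLOR_BGR2GRAY); u,v=proj(p,[tip])[0].round().astype(int); 
    M=np.zeros(g.shape,np.uint8); M[v-12:v+13,u-12:u+13]=(g[v-12:v+13,u-12:u+13]<60)*255
    print(n,proj(p,[tip,base]).round(1).tolist(),cv2.boundingRect(M)); x,y,a,b=cv2.boundingRect(M)
# bottle / dish from the top by low-saturation cap is weak; print expected positions of side-view columns instead
g=cv2.cvtColor(s["img"],cv2.COLOR_BGR2GRAY); print("bottle row 290",g[290,220:275:2]); print("cap row 268",g[268,225:265:2])
E
```

```text
col275 from 125 [ 79  79  79  78  78  81 126 125 126 126 125 124 125 126  76 129 141 143
 149 166 165 166 165 165 166 165 165 165 164 165 165 166 165 166 165 166
 165 165 164 168 109  88  88  88  88  87  88  88  86  81  77 149 159 147
 141 141 141 141 141 142 141 141 140]
t [[210.7, 162.9], [214.9, 169.4]] (212, 160, 8, 12)
s [[322.4, 154.1], [321.2, 187.8]] (310, 142, 25, 25)
bottle row 290 [195 196 195 195 196 184 112 123 143 158 168 173 176 175 172 163 152 137
 123 113 154 197 196 196 196 195 197 197]
cap row 268 [172 172 170 168 161 196 227 226 226 225 226 226 226 225 198 164 168 168
 169 169]
```

```bash
python3 - <<'E'
from h import *
t=cam("top"); g=cv2.cvtColor(t["img"],cv2.COLOR_BGR2GRAY); print(g[154:180,203:228])
a=cv2.cvtColor(cv2.imread("pics/top0.png"),cv2.COLOR_BGR2GRAY); print(a[232:252,266:288]); print(proj(t,[[.432,.0205,.122],[.432,.0205,.032],[.432,.0205,.09]]))
w=np.load("pics/w10.npy",allow_pickle=True).item(); print("w10 exp tip/base",proj(w,[[.6235,.172,.126],[.6235,.172,.032]]))
h=w["img"].astype(int); m=((h[...,2]-h[...,0]>25)&(h[...,2]<130)); m[:, :430]=0; m[:270]=0
print(cv2.boundingRect(m.astype(np.uint8)))
E
```

```text
[[190 186 186 182 182 182 182 184 186 180 184 183 180 182 182 185 185 182
  182 183 184 180 186 183 184]
 [185 184 182 183 183 182 184 182 182 185 183 183 184 182 181 179 181 182
  183 182 183 181 185 185 187]
 [185 184 182 183 184 183 185 182 183 183 182 184 182 182 182 185 181 183
  181 183 180 184 180 178 182]
 [182 185 182 184 183 182 183 186 184 183 184 182 181 184 182 181 183 186
  181 184 182 184 185 183 180]
 [182 183 184 180 180 185 184 187 186 191 191 188 188 188 185 181 181 182
  185 182 186 181 184 184 187]
 [180 181 183 184 185 189 192 165 169 160 166 168 168 182 186 187 185 182
  183 181 183 182 185 183 178]
 [184 183 181 184 190 191 160  90  66  58  64  60  84 137 175 193 190 181
  185 187 181 182 182 185 181]
 [186 184 183 184 192 162  71  80  82  60  65  69  72  72 108 177 191 188
  186 183 182 181 181 184 178]
 [185 185 185 188 171  66  73  87  89  66  65  74  72  71  73 108 172 189
  185 183 183 182 186 181 182]
 [181 184 185 195 100  61  74  82  89  73  66  70  73  69  80  71 103 189
  183 183 180 182 186 182 181]
 [183 185 186 178  64  66  62  69  72  69  60  65 
[... 2974 characters left out ...]
  72  77  73  79  70  87 163 194
  187 187 183 185]
 [188 186 185 191 162 110  94  72  78  81  79  81  77  74  94 156 193 186
  184 186 185 186]
 [185 184 184 187 191 164 129 107  93  73  78  76  87 117 156 196 186 184
  182 183 184 183]
 [187 180 183 189 187 187 163 147 129 113 114 114 125 158 198 188 189 184
  187 187 183 186]
 [184 185 184 185 187 183 191 166 167 170 170 168 167 170 189 185 184 186
  183 183 184 186]
 [184 183 185 184 186 185 187 188 189 187 189 190 191 187 186 188 185 186
  187 185 186 188]]
[[276.11219083 241.7249148 ]
 [275.71660861 242.63516595]
 [275.9647321  242.06422403]]
w10 exp tip/base [[507.73104598 349.71278198]
 [456.81291468 293.44639156]]
(456, 287, 39, 40)
```

```bash
python3 -c "
from cell import hand_in
print(hand_in())"
```

```text
the job is handed in; nothing more can be done
None
```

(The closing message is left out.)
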